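# Chock a casting flask on the sloped cooling tray and draw the bolt

## Robot

A 6-joint arm with a two-finger parallel gripper is mounted at the origin on the work surface. World frame = base frame: x ahead of the robot, y to its left, z up, the work surface at z = 0. Lengths are in m, angles in degrees, forces in N, time in s.
With the tool pointing down it reaches from about 0.3 to 0.75 m from the base axis. Payload 8.5 kg.
Tool frame: the origin (TCP) lies at the very end of the fingers, on their centre line; the grasp point (between the pads) lies 19 mm behind it (env.hold_point_z is the distance from the TCP to the grasp point, in m); z points along the fingers, y is the line along which they close (so a half turn about z gives the same grasp; the last joint's range is limited). The gripper opens to 85 mm and grips with 20 to 120 N. Pads are 22 mm wide; open, the fingers measure 114 mm over their backs; the gripper's body (76 mm by 85 mm) begins 54 mm behind the grasp point. The pads swing forward as they close: fully open they stand 13 mm farther back than shut.
Start: joints at [-85.56, 21.807, 74.336, -0, 83.858, -12.336], TCP at [0.159, -0.527, 0.231] pointing down, gripper open.
Joint ranges: [-178.18, 178.18], [-50.72, 133.34], [12.68, 142.11], [-81.47, 261.47], [9.98, 163.14], [-165.26, 165.26]. Speed limits (degrees/s): [136.94, 136.94, 180, 180, 180, 180].

## Interface

Orientations are given as a 3x3 rotation matrix whose columns are the frame's x, y, z axes.
In Python, from rig import env, optics gives the robot as it stands.
- The arm moves only by the shell command python3 -m jog 'ROWS' [OPENING] [FORCE]. ROWS is JSON, a list of rows, each an object with "linear": the shift along the tool's x, y, z in units of 40 mm (1.0 is 40 mm), a list of three; "roll": the turn about the tool's z in units of 5 degrees (1.0 is 5 degrees). A call has 1 to 12 rows; each row shifts and turns the commanded pose from where the row before left it, along the tool's axes as they then stand; what a row does not reach is not made up. A row lasts 1/12 s, in which the tool goes at most 41.7 mm and 7.16 degrees, less where a joint would pass 70% of its speed; a pose out of reach is approached as far as the arm can. A call is refused whole if a number of a shift passes 1 or a number of a turn 1, either way. A call with a gripper value outside its range is refused whole. OPENING is the opening, from -1 (shut) to 1 (fully open), set as the call begins (- or left out, the last holds). The fingers move at their own pace and stop on an object; FORCE is the grip in N (left out, the last holds). Time passes only in rows, so rows that do not move let the fingers close. It gives the time, the measured TCP pose, the force, the opening and the grip force at its end, in the units of the state.
- env.observe(): the state, without advancing time (a new reading comes with each control period).
- optics.get_image(name): name is "scene" or "side" or "wrist"; returns the picture (420x560x3 uint8, red, green, blue); there is no depth.
- optics.calibration(name): a dict with "fov_y" (degrees; the focal length in pixels is half the picture's height over the tangent of half this angle, whatever the lens; pixels are square), "cx", "cy" (the principal point, pixels), "T" (4x4, takes a point from camera to world coordinates). Camera axes: x right, y down, z forward; pixel columns grow to the right and rows downward; lengths in m; the calibration is good to about 2 mm. A picture is of the moment at which its call begins: read the wrist's pose just before it. calibration takes no time and is no camera call; for the wrist camera it gives the pose at the moment of the call.
- env.close_job(): hands the job in; it is judged then, once.
The state is a dict: "time_s": time; "q": joint angles; "qvel": joint speeds; "joint_efforts": joint torques, N m; "position": TCP position; "tool_rot": TCP orientation; "ft_force": force on the tool from outside, world axes, zero at the start; "wrist_torque": the same for the moment, N m; "grip_width": finger opening in m; "gripper_force": force on a finger pad.
Only numpy, scipy, OpenCV 4.12 (cv2) and the standard library are available. Lean on these libraries where they do the work, as an engineer would, in place of code of your own. Each camera call takes 0.05 s, during which the arm holds its last target. There are 200 camera calls.

## Task

The casting flask lying on the sloped cooling tray is kept from rolling only by the bolt. Set the wedge chock on the tray below the middle of the flask and push it, nose first and square, up the slope against the flask's low side until the flask has rolled up snug against the back rest and takes a firm push of about 12 to 15 N; the mould inside is brittle, so do not go far beyond that. Then draw the bolt fully out, so that the chock alone holds the flask, let go, and leave the other things on the bench alone.

Things in the scene. Friction and masses are not known exactly. Their poses are not given: they have to be found in the camera images.
- tray: Fixed sloped cooling tray, bright metal, 134 mm wide (x), 280 mm long (y). Origin on the bench under its centre, z up, +y points up the slope, level along x. Flat deck rising at 8 degrees: its top is at z = 8 mm at the low edge (y = -140 mm), 27.7 mm at y = 0. Cheeks 23 mm above the deck, inner faces at x = +-59 mm, run from y = -20 mm to the high end; below that the sides are open.
- deck_mid (a point): Point on the deck's top at the tray's x = 0, y = 0. Uphill of the flask a fixed back rest stands over the deck: an upright grey plate, 96 mm wide, vertical face across the slope. It is adjustable and its place is not measured: it stands 4 to 22 mm clear of the flask at the start, and only the rise of the force tells when the flask has met it.
- flask: Steel casting flask, a closed cylinder, diameter 64 mm, length 110 mm, 0.5 to 0.72 kg, lying across the tray on deck and bolt. Origin at its centre, x along its axis. The chock rolls it uphill with 1 to 9 N of push (the chock's drag on the deck included) until it meets the back rest and the force climbs by about 5 N per mm. Seated, it gets 0.6 to 0.8 of the push; limit 20 N.
- wedge: Loose chock of grey grippy rubber, 40 mm wide (x), 83 mm long (y), 120 g, at first flat on the bench. Origin under its centre, z up. Sharp nose at y = +41.5 mm; its face rises at 35 degrees to z = 38.5 mm at y = -13.5 mm; behind is a flat-topped block to y = -41.5 mm, for gripping across the width. Touching the flask on the deck, its nose is 10 mm short of the flask's line on the deck.
- bolt (a joint): Travel in m of the slide bolt holding the flask: 0 at the start (in), 0.036 fully out. A level steel rod 10 mm thick along the tray's x, through the tray's -x cheek and a dark guide block; its tip reaches 19 mm past the flask's end on its low side, about 24 mm above the deck. It draws out towards the tray's -x, needs about 2 N and stays where it is left.
- bolt_grip (a point): Point on the bolt's handle, an upright bright metal round post 14 mm thick standing on the rod outside the tray's -x cheek. On the post's axis, 18 mm below its top and 32 mm above the rod's axis; moves with the bolt. The guide block begins 18 mm from the post's axis towards the tray and its top is 17 mm lower than this point.
- spare_flask: Bystander: open steel ring flask standing upright, diameter 70 mm, 80 mm high; origin under its centre.
- sprue_base: Bystander: black rubber sprue base, a low cone-topped disc, diameter 72 mm, 28 mm high; origin under its centre.
- crucible: Bystander: small white crucible cup, diameter 54 mm, 52 mm high; origin under its centre.
- jar: Bystander: amber glass jar, diameter 60 mm, 85 mm high; origin under its centre.
- firebrick: Bystander: small firebrick 110 x 55 x 32 mm; origin under its centre.
- brush: Bystander: hand brush lying on the bench beyond the tray; origin under it.

How it is judged (in metres and radians):
On the way, in this order (a step that is already met when the one before it is completed fails the run):
1. the chock, square on the tray below the middle of the flask, is pressed firmly home: more than 6 N between chock and flask for 0.2 s, the bolt still in (contact force between wedge and flask above 6 N and value of joint bolt below 0.004 m and angle between the x axis of wedge and the x axis of tray, either way round below 0.15 rad and y of wedge in the frame of tray below 0.02 m and x of wedge in the frame of tray between -0.025 and 0.025 m), for 0.2 s.
2. the bolt is drawn out (more than 30 mm) (value of joint bolt above 0.03 m), for 0.2 s.
At the end, for the whole second after the job is handed in: Bolt out by over 30 mm; flask still, across the tray, at least 2 mm uphill of where it started; chock at rest and flat on the deck below the flask, touching it (over 0.2 N), square to the slope within 0.15 rad and within 25 mm of the tray's centre line (value of joint bolt above 0.03 m and contact force between wedge and flask above 0.2 N and y of flask in the frame of tray above 0.032 m and angle between the x axis of flask and the x axis of tray, either way round below 0.06 rad and angle between the x axis of wedge and the x axis of tray, either way round below 0.15 rad and y of wedge in the frame of tray below 0.02 m and angle between wedge's own z axis and vertical below 0.25 rad and x of wedge in the frame of tray between -0.025 and 0.025 m and contact force between wedge and tray above 0.2 N and linear speed of each of flask, wedge below 0.01 m/s).
It fails at once if the brittle mould is pressed hard: more than 20 N on the flask from the chock or from the gripper (contact force between any of wedge, the fingers and flask above 20 N).
It fails at once if a bystander on the bench is shifted by more than 30 mm (distance of any of spare_flask, sprue_base, crucible, jar, firebrick, brush from where it was at the start of the episode above 0.03 m).
It also fails if it takes over 64 s, if anything falls off the work surface, if the arm or the gripper's body presses on something with over 40 N, if the wrist force passes 120 N, or if a joint passes its speed limit or range.

## Working session

There is one attempt and no reset: what is moved stays moved. The work goes in short steps, Python scripts to look and compute and a shell command to move; the robot and the scene stay as the last step left them, time stands still between calls to the robot, and variables do not carry over. Pictures are saved under pics/ and viewed, at most 10 in all, crops included, and the job is handed in when it is done.

```bash
mkdir -p pics; ls
python3 - <<'E'
from rig import env, optics
import cv2
for n in ["scene","side"]:
    im=optics.get_image(n); cv2.imwrite(f"pics/{n}0.png",cv2.resize(im[:,:,::-1],(800,600),interpolation=cv2.INTER_CUBIC))
    c=optics.calibration(n); print(n,c)
s=env.observe(); print(s['time_s'],s['tool_rot'],env.hold_point_z)
E
```

```text
pics
scene {'fov_y': 42.07120505197094, 'cx': 277.81563888962023, 'cy': 204.52871666236527, 'T': array([[ 0.84617003,  0.41877854, -0.32957673,  1.04188894],
       [ 0.53289348, -0.65962476,  0.5300186 , -0.73810048],
       [ 0.00456344, -0.62411514, -0.78131905,  1.22775164],
       [ 0.        ,  0.        ,  0.        ,  1.        ]])}
side {'fov_y': 50.72596238373218, 'cx': 279.38589465840204, 'cy': 209.53116833767834, 'T': array([[ 0.99570482, -0.04629154,  0.08018104,  0.47749211],
       [-0.09142308, -0.62834725,  0.77254227, -0.70729402],
       [ 0.01461936, -0.77655446, -0.6298805 ,  0.68906574],
       [ 0.        ,  0.        ,  0.        ,  1.        ]])}
0.1 [[ 9.57441822e-01  2.88626308e-01 -1.10721633e-04]
 [ 2.88626196e-01 -9.57440939e-01  1.32925634e-03]
 [ 2.77648927e-04 -1.30464278e-03 -9.99999110e-01]] 0.0187
```

View pics/scene0.png

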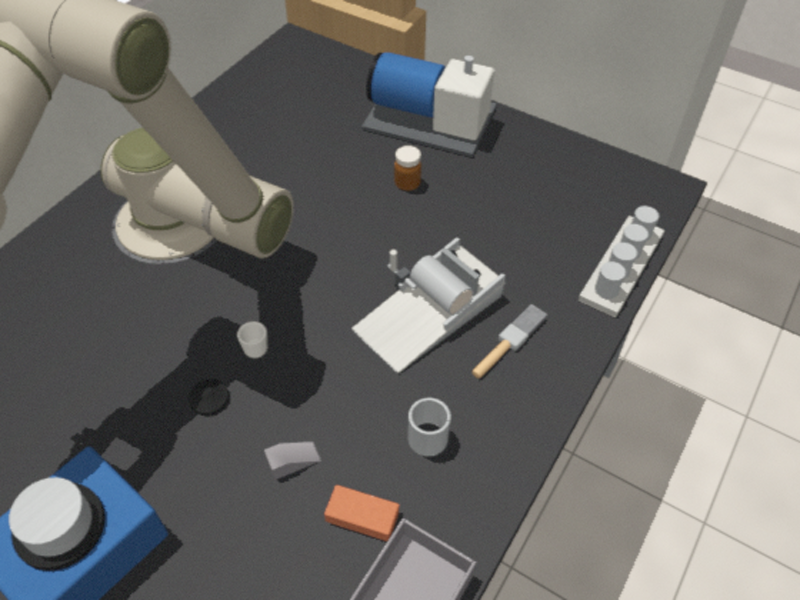

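View pics/side0.png

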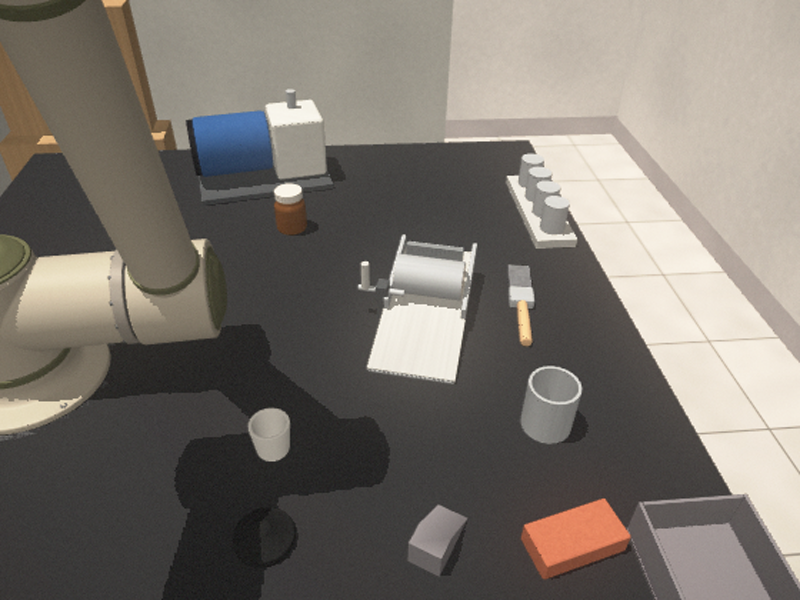

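The scene view shows the wedge at about (292,458) and the tray at (430,305). In the side view they are at (437,540) and (425,310), with the bolt post at (365,275). I'll enlarge crops of both.

Run:
```python
from rig import env, optics
import cv2, numpy as np
a=optics.get_image("scene")[:,:,::-1];b=optics.get_image("side")[:,:,::-1]
np.save("pics/a.npy",a);np.save("pics/b.npy",b)
def crop(im,x,y,w,h,k): return cv2.resize(im[y:y+h,x:x+w],None,fx=k,fy=k,interpolation=cv2.INTER_CUBIC)
# wedges 50x60 @8
cv2.imwrite("pics/w.png",np.hstack([crop(a,180,300,50,40,8),crop(b,280,345,50,40,8)][:2]).copy()) if 0 else None
W=np.hstack([crop(a,180,295,50,60,8),crop(b,280,347,50,60,8)]); cv2.imwrite("pics/w.png",W)
T=np.hstack([crop(a,240,160,120,105,3.3),crop(b,245,160,100,105,3.3)]); print(T.shape); cv2.imwrite("pics/t.png",T)
```

```text
(346, 726, 3)
```

View pics/w.png

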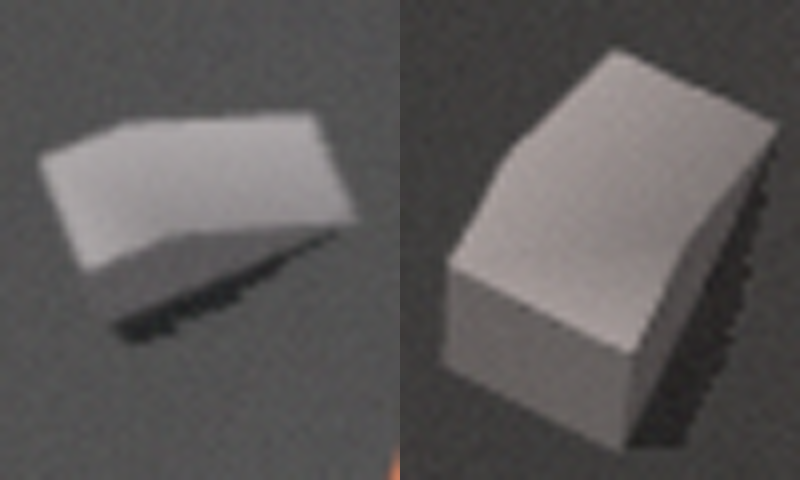

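View pics/t.png

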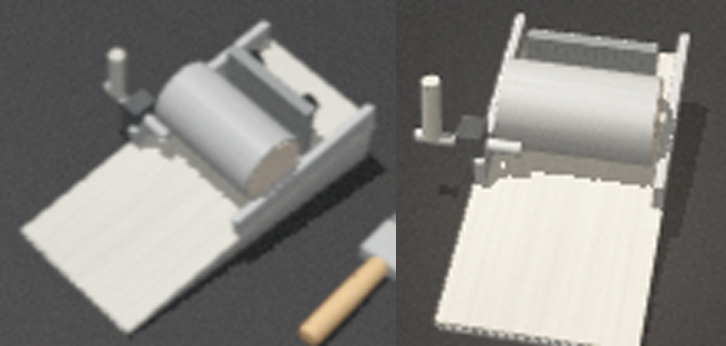

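```bash
cat > geo.py <<'E'
import numpy as np
from rig import optics
def ray(n,u,v,cal=None):
    c=cal or optics.calibration(n); f=210/np.tan(np.radians(c['fov_y']/2))
    T=c['T']; d=T[:3,:3]@np.array([(u-c['cx'])/f,(v-c['cy'])/f,1]); return T[:3,3],d/np.linalg.norm(d)
def tri(rs):
    A=sum(np.eye(3)-np.outer(d,d) for o,d in rs); b=sum((np.eye(3)-np.outer(d,d))@o for o,d in rs)
    p=np.linalg.solve(A,b); return p,max(np.linalg.norm(np.cross(p-o,d)) for o,d in rs)
E
python3 - <<'E'
import numpy as np
from geo import *
np.set_printoptions(precision=4,suppress=True)
def go(name,s,d,k,so,do):
    p,e=tri([ray("scene",so[0]+(s[0]+.5)/k-.5,so[1]+(s[1]+.5)/k-.5),ray("side",do[0]+(d[0]+.5)/k-.5,do[1]+(d[1]+.5)/k-.5)]); print(name,p,round(e,4)); return p
w=lambda n,s,d:go(n,s,d,8,(180,295),(280,347))
t=lambda n,s,d:go(n,s,d,3.3,(240,160),(245,160))
W={}
for n,s,d in [("NL",(312,112),(215,48)),("NR",(357,220),(378,128)),("BL",(40,158),(50,262)),("BR",(88,272),(232,352)),("FL",(125,123),(107,158)),("FR",(180,233),(290,235))]: W[n]=w(n,s,d)
dr=(W["NL"]+W["NR"]-W["BL"]-W["BR"])[:2]; print("wedge yaw(nose)",np.degrees(np.arctan2(dr[1],dr[0])),"centre",(W["NL"]+W["NR"]+W["BL"]+W["BR"])/4)
x=(W["NR"]-W["NL"]+W["BR"]-W["BL"])[:2]; print("xaxis",np.degrees(np.arctan2(x[1],x[0])))
LL=t("LL",(22,230),(40,322));LR=t("LR",(128,332),(246,345));HR=t("HR",(372,108),(289,36));HL=t("HL",(265,24),(123,15))
CR=t("CR",(236,226),(262,160));t("post",(117,50),(34,77));t("postbot",(113,92),(36,137))
u=(HL+HR-LL-LR)[:2];x=(LR-LL+HR-HL)[:2]
print("tray up",np.degrees(np.arctan2(u[1],u[0])),"x",np.degrees(np.arctan2(x[1],x[0])),"c",(LL+LR+HL+HR)/4)
E
```

```text
NL [ 0.5762 -0.2657  0.0002] 0.0001
NR [ 0.6091 -0.2875 -0.0012] 0.0003
BL [ 0.5315 -0.3367  0.0402] 0.0005
BR [ 0.5651 -0.3571  0.0373] 0.0008
FL [ 0.5453 -0.3136  0.0385] 0.0001
FR [ 0.5802 -0.3326  0.0363] 0.0004
wedge yaw(nose) 57.74797935328484 centre [ 0.5705 -0.3117  0.0191]
xaxis -32.38497370157021
LL [ 0.5008 -0.0315  0.0086] 0.0002
LR [ 0.6306 -0.0717  0.016 ] 0.0021
HR [0.7031 0.1971 0.068 ] 0.0013
HL [0.5804 0.2313 0.0697] 0.0018
CR [0.661  0.0392 0.0673] 0.0105
post [0.5057 0.1089 0.1041] 0.0001
postbot [0.5059 0.1022 0.057 ] 0.0003
tray up 74.02916245978349 x -16.415599087367774 c [0.6037 0.0813 0.0406]
```

```bash
cat > to.py <<'E'
import sys,numpy as np
from rig import env
np.set_printoptions(precision=4,suppress=True)
s=env.observe(); R=np.array(s['tool_rot']); p=np.array(s['position'])
x,y,z,yaw=map(float,sys.argv[1:5])   # target TCP and yaw of tool x (deg)
cur=np.degrees(np.arctan2(R[1,0],R[0,0])); d=(cur-yaw+180)%360-180
print("t",s['time_s'],"pos",p,"yaw",round(cur,2),"roll units",round(d/5,3))
print("now",R.T@(np.array([x,y,z])-p)/.04)
c,n=np.cos(np.radians(yaw)),np.sin(np.radians(yaw)); Q=np.array([[c,n,0],[n,-c,0],[0,0,-1]]).T
print("after turn",Q.T@(np.array([x,y,z])-p)/.04)
print("F",np.array(s['ft_force']),"w",s['grip_width'],"gf",s['gripper_force'],"q",np.array(s['q']))
E
python3 -m jog '[{"linear":[0.98,-0.15,0.22],"roll":-0.7},{"linear":[0.98,-0.1,0.22],"roll":-0.7},{"linear":[0.98,-0.05,0.22],"roll":-0.7},{"linear":[0.98,0,0.22],"roll":-0.7},{"linear":[0.98,0.1,0.22],"roll":-0.7},{"linear":[0.98,0.1,0.22],"roll":-0.7},{"linear":[0.98,0.2,0.22],"roll":-0.7},{"linear":[0.9,0.3,0.22],"roll":-0.7},{"linear":[0.9,0.3,0.22],"roll":-0.7},{"linear":[0,0,0],"roll":-0.7}]' 1 40
python3 to.py 0.5547 -0.3366 0.12 57.7
```

```text
time_s: 1.03
position: [0.4793, -0.3679, 0.1499]
tool_rot: [[0.612, 0.791, -0.001], [0.791, -0.612, 0.003], [0.002, -0.002, -1.0]]
ft_force: [-1.2, 0.3, -0.0]
grip_width: 0.0852
gripper_force: 0.0
t 1.0333 pos [ 0.4793 -0.3679  0.1499] yaw 52.26 roll units -1.088
now [1.7707 1.0131 0.7481]
after turn [1.6685 1.1747 0.7468]
F [-1.1616  0.3379 -0.0256] w 0.08519157919940669 gf 0.0 q [-48.7614  31.0244  72.6474   0.0948  76.4882 -11.0436]
```

```bash
python3 -m jog '[{"linear":[0.9,0.5,0.4],"roll":-0.6},{"linear":[0.85,0.55,0.3],"roll":-0.5},{"linear":[0,0,0],"roll":0}]'
python3 to.py 0.5547 -0.3366 0.12 57.7
python3 - <<'E'
from rig import env,optics
import cv2
c=optics.calibration("wrist"); im=optics.get_image("wrist"); cv2.imwrite("pics/wr1.png",im[:,:,::-1]); print(c)
E
```

```text
time_s: 1.28
position: [0.5518, -0.3383, 0.122]
tool_rot: [[0.535, 0.845, -0.001], [0.845, -0.535, 0.004], [0.002, -0.003, -1.0]]
ft_force: [-1.7, -0.1, -0.2]
grip_width: 0.0852
gripper_force: 0.0
t 1.2833 pos [ 0.5518 -0.3383  0.122 ] yaw 57.66 roll units -0.009
now [0.0738 0.0386 0.0499]
after turn [0.0739 0.0385 0.0498]
F [-1.6654 -0.1462 -0.1596] w 0.08523117090876785 gf 0.0 q [-42.0071  36.5875  66.8808   0.0983  76.7286  -9.6863]
{'fov_y': 60.66744899195028, 'cx': 279.6688542896748, 'cy': 209.93761096715247, 'T': array([[ 0.84453014, -0.51189436, -0.15726732,  0.59163352],
       [-0.53549388, -0.80940284, -0.2410671 , -0.27661049],
       [-0.00389173,  0.28780412, -0.95768139,  0.26452622],
       [ 0.        ,  0.        ,  0.        ,  1.        ]])}
```

View pics/wr1.png

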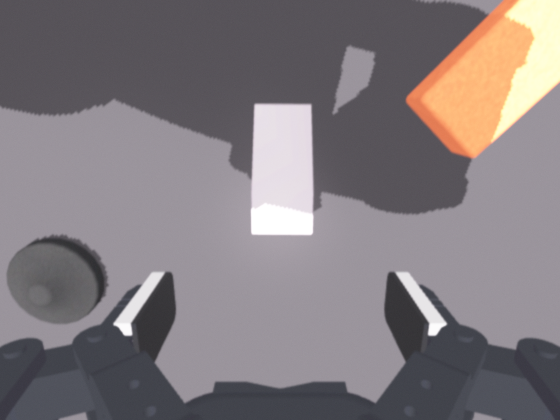

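The wrist view shows the wedge aligned, with the nose edge at (254..311,104). The back edge is at about row 207 (top) and row 234 (bottom). I'll check that against the tri-view pose.

Run:
```python
from geo import *
np.set_printoptions(precision=4,suppress=True)
def pl(u,v,z):
    o,d=ray("wrist",u,v); return o+d*(z-o[2])/d[2]
N=(pl(254,104,0)+pl(311,104,0))/2; B=(pl(252,234,0)+pl(313,234,0))/2
x=pl(311,104,0)-pl(254,104,0)+pl(313,234,0)-pl(252,234,0)
d=N-B; print(N,B,np.linalg.norm(d),"centre",(N+B)/2,np.degrees(np.arctan2(d[1],d[0])),np.degrees(np.arctan2(x[1],x[0])),np.linalg.norm(x)/2)
```

```text
[ 0.5898 -0.28    0.    ] [ 0.5371 -0.3631  0.    ] 0.09833781687461966 centre [ 0.5635 -0.3215  0.    ] 57.60817280159049 -32.477540842103636 0.04427422850717887
```

```bash
python3 - <<'E'
from geo import *
np.set_printoptions(precision=4,suppress=True)
def pl(u,v,z):
    o,d=ray("wrist",u,v); return o+d*(z-o[2])/d[2]
N=(pl(254,104,0)+pl(311,104,0))/2; B=(pl(252,234,.0385)+pl(313,234,.0385))/2
print(N,B,np.linalg.norm((N-B)[:2]),"centre",(N+B)/2)
E
python3 to.py 0.5547 -0.3366 0.006 57.7
```

```text
[ 0.5898 -0.28    0.    ] [ 0.5448 -0.3507  0.0385] 0.08383498848218679 centre [ 0.5673 -0.3154  0.0193]
t 1.3333 pos [ 0.5498 -0.3398  0.1231] yaw 57.52 roll units -0.037
now [0.1311 0.0676 2.9269]
after turn [0.1333 0.06   2.927 ]
F [ 0.0241  0.2694 -0.5512] w 0.08566883116256918 gf 0.0 q [-42.2008  36.4375  66.9858   0.0209  76.7405  -9.7224]
```

```bash
python3 -m jog '[{"linear":[0.1,0.03,0.7],"roll":0},{"linear":[0,0.02,0.8],"roll":0},{"linear":[0,0,0.8],"roll":0},{"linear":[0,0,0.5],"roll":0},{"linear":[0,0,0],"roll":0},{"linear":[0,0,0],"roll":0}]'
python3 to.py 0.5535 -0.3382 0.008 57.7
python3 -m jog '[{"linear":[0,0,0],"roll":0},{"linear":[0,0,0],"roll":0},{"linear":[0,0,0],"roll":0},{"linear":[0,0,0],"roll":0},{"linear":[0,0,0],"roll":0},{"linear":[0,0,0],"roll":0},{"linear":[0,0,0],"roll":0},{"linear":[0,0,0],"roll":0}]' -1 40
```

```text
time_s: 1.83
position: [0.5512, -0.3402, 0.0133]
tool_rot: [[0.541, 0.841, -0.001], [0.841, -0.541, 0.001], [0.0, -0.001, -1.0]]
ft_force: [1.2, -0.6, 1.1]
grip_width: 0.0853
gripper_force: 0.0
t 1.8333 pos [ 0.5512 -0.3402  0.0133] yaw 57.22 roll units -0.096
now [0.074  0.0212 0.1321]
after turn [0.0738 0.0217 0.1321]
F [ 1.2042 -0.6483  1.1477] w 0.08532200139741547 gf 0.0 q [-42.1342  43.4835  73.0844  -0.0079  63.4972  -9.3501]
time_s: 2.5
position: [0.5523, -0.3402, 0.0146]
tool_rot: [[0.541, 0.841, 0.002], [0.841, -0.541, -0.002], [-0.001, 0.002, -1.0]]
ft_force: [-1.9, 0.1, 6.5]
grip_width: 0.0395
gripper_force: 41.3
```

```bash
python3 -m jog '[{"linear":[0,0,-0.9],"roll":0},{"linear":[0,0,-0.9],"roll":-0.4},{"linear":[0,0,-0.9],"roll":-0.4},{"linear":[0,0,-0.9],"roll":-0.4},{"linear":[0,0,-0.5],"roll":-0.4},{"linear":[0,0,0],"roll":-0.4},{"linear":[0,0,0],"roll":-0.4},{"linear":[0,0,0],"roll":-0.4},{"linear":[0,0,0],"roll":-0.4}]'
python3 to.py 0.5756 -0.0162 0.15 73.9
```

```text
time_s: 3.25
position: [0.5517, -0.3396, 0.1774]
tool_rot: [[0.286, 0.958, 0.0], [0.958, -0.286, 0.0], [0.0, 0.0, -1.0]]
ft_force: [0.7, -1.0, -1.1]
grip_width: 0.0393
gripper_force: 41.2
t 3.25 pos [ 0.5517 -0.3396  0.1774] yaw 73.38 roll units -0.104
now [ 7.918  -1.7399  0.6852]
after turn [ 7.9336 -1.6676  0.6851]
F [ 0.6557 -1.0341 -1.0814] w 0.03927083179225478 gf 41.2161648273468 q [-42.0651  33.9192  62.3849   0.0011  83.696  -25.4428]
```

```bash
python3 -m jog '[{"linear":[0.8,-0.17,0],"roll":-0.1},{"linear":[0.8,-0.17,0],"roll":0},{"linear":[0.8,-0.17,0],"roll":0},{"linear":[0.8,-0.17,0],"roll":0},{"linear":[0.8,-0.17,0],"roll":0},{"linear":[0.8,-0.17,0],"roll":0},{"linear":[0.8,-0.17,0],"roll":0},{"linear":[0.8,-0.17,0.2],"roll":0},{"linear":[0.8,-0.17,0.2],"roll":0},{"linear":[0.6,-0.17,0.2],"roll":0},{"linear":[0,0,0],"roll":0},{"linear":[0,0,0],"roll":0}]'
python3 to.py 0.5756 -0.0162 0.15 73.9
python3 - <<'E'
from rig import env,optics
import cv2,pickle
c=optics.calibration("wrist"); im=optics.get_image("wrist"); cv2.imwrite("pics/wr2.png",cv2.resize(im[:,:,::-1],(800,600),interpolation=cv2.INTER_CUBIC)); pickle.dump(c,open("wr2.pkl","wb"))
E
```

```text
time_s: 4.25
position: [0.5737, -0.0201, 0.1531]
tool_rot: [[0.277, 0.961, -0.001], [0.961, -0.277, 0.0], [-0.0, -0.001, -1.0]]
ft_force: [-0.5, -0.1, -1.3]
grip_width: 0.0392
gripper_force: 41.1
t 4.25 pos [ 0.5737 -0.0201  0.1531] yaw 73.92 roll units 0.003
now [0.106  0.0194 0.0768]
after turn [0.106  0.0193 0.0768]
F [-0.4693 -0.1291 -1.2564] w 0.039204114181363776 gf 41.14530086517334 q [-13.809   27.9897  77.6584  -0.011   74.3955   2.2786]
```

View pics/wr2.png

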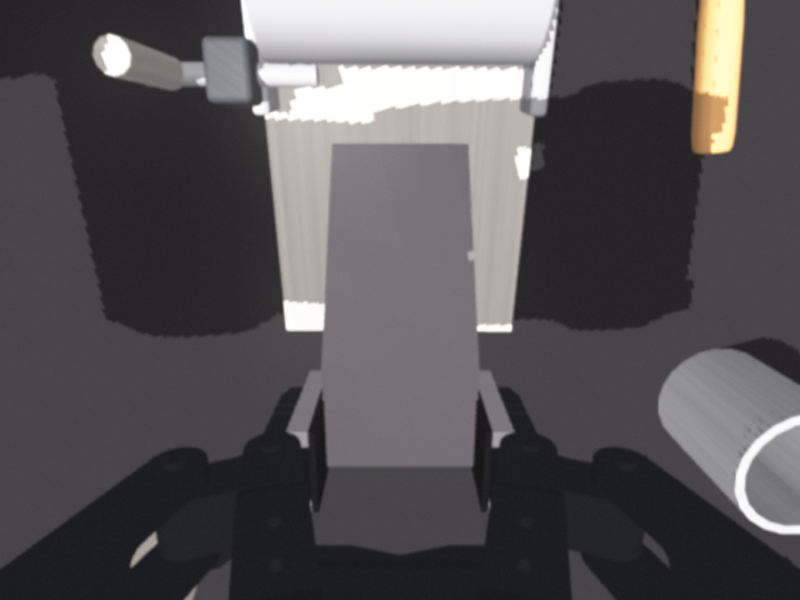

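Wrist view: the wedge nose (333..468,144) is centred on the tray. The tray's low edge runs (286,330)–(512,328), and the post top is at (113,55). Next I'll check the along-slope position.

Run:
```python
from geo import *; import pickle
np.set_printoptions(precision=4,suppress=True)
c=pickle.load(open("wr2.pkl","rb"))
def pl(u,v,z):
    o,d=ray("",u/1.42857-.15,v/1.42857-.15,c); return o+d*(z-o[2])/d[2]
L,R=pl(286,330,.008),pl(512,328,.008); x=R-L; m=(L+R)/2; u=np.array([.277,.961,0])
print(L,R,np.linalg.norm(x),np.degrees(np.arctan2(x[1],x[0])),"tray c",m+.14*u)
print("post top",pl(113,55,.1015))
nz=.1531-.0146
n1,n2=pl(333,144,nz),pl(468,144,nz); print("nose",(n1+n2)/2,np.linalg.norm(n1-n2))
```

```text
[ 0.4994 -0.0319  0.008 ] [ 0.6291 -0.068   0.008 ] 0.13468374294339208 -15.551288114848226 tray c [0.603  0.0846 0.008 ]
post top [0.5071 0.1068 0.1015]
nose [0.5944 0.0509 0.1385] 0.03952500966500061
```

```bash
python3 - <<'E'
import pickle; c=pickle.load(open("wr2.pkl","rb")); print(c['T'])
E
python3 to.py 0.5756 -0.0162 0.15 73.9
```

```text
[[ 0.96066423 -0.26534091 -0.08196612  0.59435438]
 [-0.27770799 -0.9195397  -0.27807374  0.0506558 ]
 [-0.00158676  0.28989814 -0.95705619  0.29541133]
 [ 0.          0.          0.          1.        ]]
t 4.3 pos [ 0.574  -0.0212  0.1534] yaw 73.82 roll units -0.015
now [0.132  0.0037 0.0855]
after turn [0.132  0.0039 0.0856]
F [ 0.4825 -0.2081 -1.4045] w 0.039560735554814964 gf 41.145538687705994 q [-13.9136  27.9801  77.6111  -0.0201  74.3969   2.2675]
```

```bash
python3 -m jog '[{"linear":[0.15,0,0.5],"roll":0},{"linear":[0,0,0.8],"roll":0},{"linear":[0,0,0.8],"roll":0},{"linear":[0,0,0.6],"roll":0},{"linear":[0,0,0.1],"roll":0},{"linear":[0,0,0],"roll":0},{"linear":[0,0,0],"roll":0}]' - 20
python3 to.py 0.5752 -0.0146 0.038 73.9
```

```text
time_s: 4.88
position: [0.5766, -0.0164, 0.0426]
tool_rot: [[0.28, 0.96, 0.002], [0.96, -0.28, -0.001], [0.0, 0.002, -1.0]]
ft_force: [-0.1, -0.0, -0.7]
grip_width: 0.0392
gripper_force: 41.2
t 4.8833 pos [ 0.5766 -0.0164  0.0426] yaw 73.72 roll units -0.036
now [ 0.033  -0.0464  0.1159]
after turn [ 0.0332 -0.046   0.116 ]
F [-0.0712 -0.0015 -0.7209] w 0.03915387389056038 gf 41.15462779998779 q [-13.3807  35.7022  84.6434  -0.0009  59.5206   2.9008]
```

```bash
python3 -m jog '[{"linear":[0.03,-0.04,0.05],"roll":0},{"linear":[0,0,0.05],"roll":0},{"linear":[0,0,0.05],"roll":0},{"linear":[0,0,0.05],"roll":0},{"linear":[0,0,0],"roll":0},{"linear":[0,0,0],"roll":0}]' -1 20; python3 to.py 0.5752 -0.0146 0.038 73.9
```

```text
time_s: 5.38
position: [0.5752, -0.0148, 0.0347]
tool_rot: [[0.279, 0.96, 0.003], [0.96, -0.279, -0.002], [-0.001, 0.003, -1.0]]
ft_force: [-1.2, -5.2, 6.1]
grip_width: 0.0391
gripper_force: 42.4
t 5.3833 pos [ 0.5752 -0.0148  0.0347] yaw 73.77 roll units -0.025
now [ 0.0054 -0.0014 -0.0831]
after turn [ 0.0055 -0.0017 -0.0831]
F [-1.2388 -5.1891  6.1292] w 0.03910242158305586 gf 42.435237765312195 q [-13.2308  36.2227  85.3012  -0.0753  58.3051   3.0341]
```

```bash
python3 -m jog '[{"linear":[0,0,0.05],"roll":0},{"linear":[0,0,0.05],"roll":0},{"linear":[0,0,0.03],"roll":0},{"linear":[0,0,0],"roll":0}]' -1 20; python3 -m jog '[{"linear":[0,0,0],"roll":0},{"linear":[0,0,0],"roll":0},{"linear":[0,0,0],"roll":0},{"linear":[0,0,0],"roll":0},{"linear":[0,0,0],"roll":0},{"linear":[0,0,0],"roll":0}]' 0.3 30; python3 to.py 0.5752 -0.0146 0.038 73.9
python3 - <<'E'
from rig import env,optics
import cv2,pickle
import numpy as np
im=optics.get_image("wrist"); b=optics.get_image("side")[160:300,230:380]
cv2.imwrite("pics/wr3.png",np.hstack([cv2.resize(im[:,:,::-1],(480,360),interpolation=cv2.INTER_AREA),cv2.resize(b[:,:,::-1],(320,299),interpolation=cv2.INTER_CUBIC)[:360] if 0 else cv2.copyMakeBorder(cv2.resize(b[:,:,::-1],(320,299),interpolation=cv2.INTER_CUBIC),0,61,0,0,cv2.BORDER_CONSTANT)]))
E
```

```text
time_s: 5.72
position: [0.5754, -0.0151, 0.0296]
tool_rot: [[0.28, 0.96, 0.003], [0.96, -0.28, -0.002], [-0.001, 0.004, -1.0]]
ft_force: [-2.4, -6.4, 7.0]
grip_width: 0.0392
gripper_force: 43.1
time_s: 6.22
position: [0.5744, -0.0137, 0.0279]
tool_rot: [[0.279, 0.96, -0.0], [0.96, -0.279, 0.0], [0.0, -0.0, -1.0]]
ft_force: [0.4, 0.1, -0.4]
grip_width: 0.0555
gripper_force: 0.0
t 6.2167 pos [ 0.5744 -0.0137  0.0279] yaw 73.79 roll units -0.023
now [-0.0157  0.0245 -0.2517]
after turn [-0.0158  0.0245 -0.2517]
F [ 0.3842  0.0598 -0.4164] w 0.05551469607294886 gf 0.0 q [-13.1694  36.7661  85.6337   0.0037  57.6069   3.0426]
```

View pics/wr3.png

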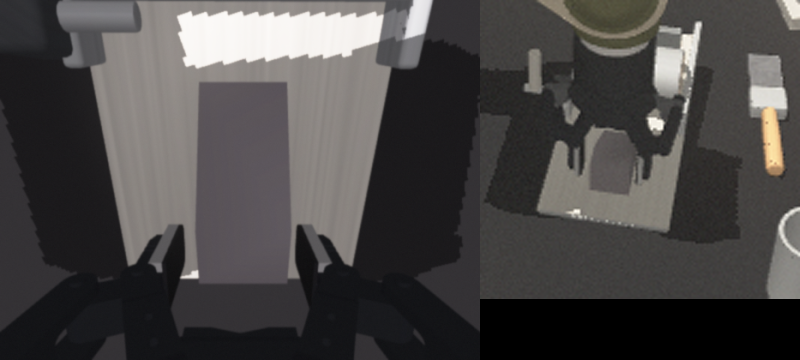

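```bash
python3 -m jog '[{"linear":[0,0,0.06],"roll":0},{"linear":[0,0,0],"roll":0},{"linear":[0,0,0],"roll":0},{"linear":[0,0,0],"roll":0},{"linear":[0,0,0],"roll":0},{"linear":[0,0,0],"roll":0}]' -1 50; python3 -m jog '[{"linear":[0.12,0,-0.018],"roll":0},{"linear":[0.12,0,-0.017],"roll":0},{"linear":[0.12,0,-0.017],"roll":0},{"linear":[0.12,0,-0.017],"roll":0},{"linear":[0.12,0,-0.017],"roll":0},{"linear":[0.12,0,-0.017],"roll":0},{"linear":[0.12,0,-0.017],"roll":0},{"linear":[0,0,0],"roll":0},{"linear":[0,0,0],"roll":0}]'; python3 to.py 0.5752 -0.0146 0.038 73.9
```

```text
time_s: 6.82
position: [0.5745, -0.0139, 0.0256]
tool_rot: [[0.279, 0.96, 0.0], [0.96, -0.279, -0.0], [0.0, 0.0, -1.0]]
ft_force: [0.4, 0.6, -0.8]
grip_width: 0.0388
gripper_force: 50.6
time_s: 7.57
position: [0.5839, 0.0187, 0.0304]
tool_rot: [[0.279, 0.96, -0.0], [0.96, -0.279, -0.0], [-0.0, 0.0, -1.0]]
ft_force: [0.3, 0.4, -1.3]
grip_width: 0.0395
gripper_force: 50.5
t 7.5667 pos [0.5839 0.0187 0.0304] yaw 73.81 roll units -0.018
now [-0.8601  0.0243 -0.1903]
after turn [-0.8602  0.023  -0.1903]
F [ 0.2803  0.3558 -1.3438] w 0.03946424200293047 gf 50.49102008342743 q [-9.7672 37.2738 83.8763 -0.0025 58.8498  6.4258]
```

```bash
python3 -m jog '[{"linear":[0.06,0,-0.008],"roll":0},{"linear":[0.06,0,-0.008],"roll":0},{"linear":[0.06,0,-0.008],"roll":0},{"linear":[0.06,0,-0.008],"roll":0},{"linear":[0.06,0,-0.008],"roll":0},{"linear":[0,0,0],"roll":0},{"linear":[0,0,0],"roll":0}]'; python3 -m jog '[{"linear":[0.04,0,-0.005],"roll":0},{"linear":[0.04,0,-0.005],"roll":0},{"linear":[0.04,0,-0.005],"roll":0},{"linear":[0,0,0],"roll":0}]'
```

```text
time_s: 8.15
position: [0.5872, 0.0301, 0.032]
tool_rot: [[0.279, 0.96, 0.0], [0.96, -0.279, -0.0], [-0.0, 0.0, -1.0]]
ft_force: [-0.1, -0.2, -1.3]
grip_width: 0.0392
gripper_force: 50.5
time_s: 8.48
position: [0.5886, 0.0347, 0.0327]
tool_rot: [[0.279, 0.96, 0.0], [0.96, -0.279, -0.0], [-0.0, 0.0, -1.0]]
ft_force: [0.6, 0.5, -1.8]
grip_width: 0.0387
gripper_force: 50.4
```

```bash
python3 -m jog '[{"linear":[0.03,0,-0.004],"roll":0},{"linear":[0.03,0,-0.004],"roll":0},{"linear":[0,0,0],"roll":0}]';python3 -m jog '[{"linear":[0.03,0,-0.004],"roll":0},{"linear":[0.03,0,-0.004],"roll":0},{"linear":[0,0,0],"roll":0}]'
```

```text
time_s: 8.73
position: [0.5893, 0.0369, 0.033]
tool_rot: [[0.279, 0.96, 0.0], [0.96, -0.279, -0.0], [-0.0, 0.0, -1.0]]
ft_force: [-0.3, -2.2, -0.6]
grip_width: 0.0393
gripper_force: 50.4
time_s: 8.98
position: [0.59, 0.0394, 0.0333]
tool_rot: [[0.279, 0.96, 0.0], [0.96, -0.279, 0.0], [0.0, 0.0, -1.0]]
ft_force: [0.5, -1.4, 0.0]
grip_width: 0.039
gripper_force: 50.5
```

```bash
python3 -m jog '[{"linear":[0.03,0,-0.004],"roll":0},{"linear":[0.03,0,-0.004],"roll":0},{"linear":[0.02,0,-0.003],"roll":0},{"linear":[0,0,0],"roll":0}]'|grep -E "pos|ft"
```

```text
position: [0.5909, 0.0424, 0.0338]
ft_force: [-1.2, -1.9, 0.0]
```

```bash
python3 -m jog '[{"linear":[0.03,0,-0.004],"roll":0},{"linear":[0.03,0,-0.004],"roll":0},{"linear":[0,0,0],"roll":0}]'|grep -E "pos|ft"
```

```text
position: [0.5914, 0.0442, 0.034]
ft_force: [-1.4, -5.6, 0.5]
```

```bash
python3 -m jog '[{"linear":[0,0,0],"roll":0},{"linear":[0,0,0],"roll":0}]'|grep -E "pos|ft"; python3 -m jog '[{"linear":[0.015,0,-0.002],"roll":0},{"linear":[0,0,0],"roll":0},{"linear":[0,0,0],"roll":0}]'|grep -E "pos|ft"
```

```text
position: [0.5914, 0.0441, 0.034]
ft_force: [-1.8, -5.4, 1.2]
position: [0.5915, 0.0442, 0.0341]
ft_force: [-3.2, -7.1, 1.7]
```

```bash
python3 -m jog '[{"linear":[0.015,0,-0.002],"roll":0},{"linear":[0,0,0],"roll":0},{"linear":[0,0,0],"roll":0}]'|grep -E "pos|ft"
```

```text
position: [0.5915, 0.0443, 0.0342]
ft_force: [-2.5, -11.9, 1.4]
```

```bash
python3 -m jog '[{"linear":[0.007,0,-0.001],"roll":0},{"linear":[0,0,0],"roll":0},{"linear":[0,0,0],"roll":0}]'|grep -E "pos|ft"; for i in 1 2 3; do python3 -m jog '[{"linear":[0,0,0],"roll":0}]'|grep -E "ft"; done
```

```text
position: [0.5915, 0.0443, 0.0342]
ft_force: [-3.4, -12.8, 1.5]
ft_force: [-4.2, -12.2, 0.7]
ft_force: [-3.0, -12.0, 1.5]
ft_force: [-3.5, -13.2, 2.1]
```

```bash
python3 -m jog '[{"linear":[0,0,0],"roll":0},{"linear":[0,0,0],"roll":0},{"linear":[0,0,0],"roll":0},{"linear":[0,0,0],"roll":0},{"linear":[0,0,-0.2],"roll":0},{"linear":[0,0,-0.5],"roll":0},{"linear":[0,0,-0.9],"roll":0},{"linear":[0,0,-0.9],"roll":0},{"linear":[0,0,-0.9],"roll":0},{"linear":[0,0,-0.3],"roll":0},{"linear":[0,0,0],"roll":0}]' 0.25 30
python3 - <<'E'
from rig import env,optics
import cv2,pickle
import numpy as np
c=optics.calibration("wrist");pickle.dump(c,open("wr4.pkl","wb")); im=optics.get_image("wrist")
cv2.imwrite("pics/wr4.png",cv2.resize(im[:,:,::-1],(800,600),interpolation=cv2.INTER_CUBIC))
E
python3 to.py 0.507 0.108 0.2 73.9
```

```text
time_s: 11.65
position: [0.5931, 0.0461, 0.1867]
tool_rot: [[0.279, 0.96, 0.008], [0.96, -0.279, -0.001], [0.001, 0.008, -1.0]]
ft_force: [-0.3, 0.7, 1.1]
grip_width: 0.0537
gripper_force: 0.0
t 11.7 pos [0.5922 0.0461 0.1841] yaw 73.79 roll units -0.022
now [ 0.8904 -2.4763 -0.4065]
after turn [ 0.8947 -2.476  -0.3986]
F [-0.4253 -0.4268  0.0481] w 0.0533195288159471 gf 0.0 q [-6.9589 28.1754 71.7636  0.0142 79.8573  9.2464]
```

View pics/wr4.png

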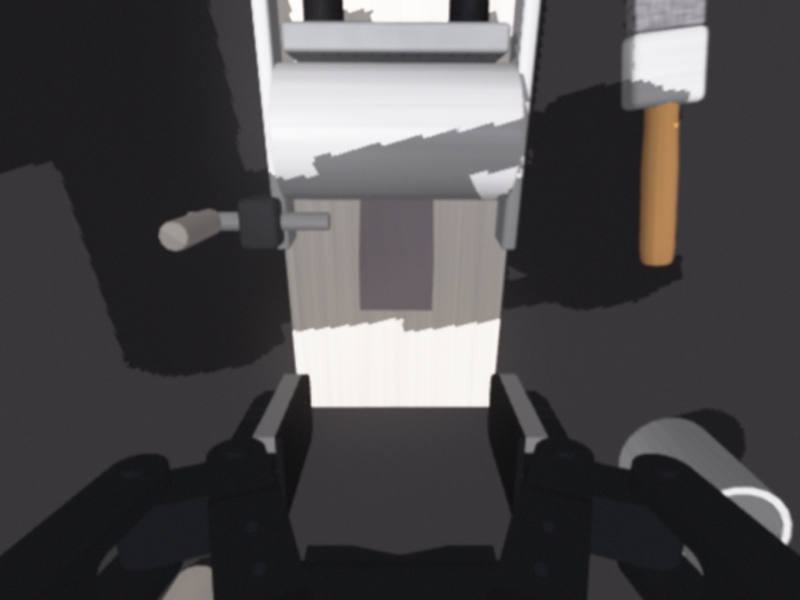

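The chock is square under the flask, centred at column 397, and the flask is against the back rest. The post top is at (175,236). I'll triangulate it from all the views.

```bash
python3 - <<'E'
from geo import *; import pickle
np.set_printoptions(precision=4,suppress=True)
k=1/1.42857
a=ray("",113*k-.15,55*k-.15,pickle.load(open("wr2.pkl","rb")));b=ray("",175*k-.15,236*k-.15,pickle.load(open("wr4.pkl","rb")))
s=[ray("scene",240+117/3.3,160+50/3.3),ray("side",245+34/3.3,160+77/3.3)]
print(tri([a,b]),tri(s),tri([a,b]+s))
E
python3 to.py 0.507 0.108 0.16 -16.1
```

```text
(array([0.5062, 0.1074, 0.0993]), np.float64(6.8527440295539e-05)) (array([0.5065, 0.1095, 0.1027]), np.float64(0.00016281642348489844)) (array([0.5074, 0.1074, 0.1037]), np.float64(0.0013314670376793885))
t 11.7 pos [0.5922 0.0461 0.1841] yaw 73.79 roll units 17.978
now [ 0.8896 -2.4798  0.5935]
after turn [-2.476  -0.8947  0.6014]
F [-0.4253 -0.4268  0.0481] w 0.0533195288159471 gf 0.0 q [-6.9589 28.1754 71.7636  0.0142 79.8573  9.2464]
```

```bash
python3 -m jog '[{"linear":[0.3,-0.8,0],"roll":0},{"linear":[0.3,-0.84,0],"roll":0},{"linear":[0.3,-0.84,0],"roll":0},{"linear":[0,0,0],"roll":1},{"linear":[0,0,0],"roll":1},{"linear":[0,0,0],"roll":1},{"linear":[0,0,0],"roll":1},{"linear":[0,0,0],"roll":1},{"linear":[0,0,0],"roll":1},{"linear":[0,0,0],"roll":1},{"linear":[0,0,0],"roll":1},{"linear":[0,0,0],"roll":1}]' >/dev/null; python3 -m jog '[{"linear":[0,0,0],"roll":1},{"linear":[0,0,0],"roll":1},{"linear":[0,0,0],"roll":1},{"linear":[0,0,0],"roll":1},{"linear":[0,0,0],"roll":1},{"linear":[0,0,0],"roll":1},{"linear":[0,0,0],"roll":1},{"linear":[0,0,0],"roll":1},{"linear":[0,0,0],"roll":1},{"linear":[0,0,0],"roll":0},{"linear":[0,0,0],"roll":0}]'>/dev/null;  python3 to.py 0.5067 0.108 0.07 -16.1
```

```text
t 13.6167 pos [0.5061 0.1083 0.1812] yaw -16.07 roll units 0.006
now [0.0213 0.0016 2.7798]
after turn [0.0153 0.003  2.7798]
F [ 0.2715 -1.1187  0.0267] w 0.053223674046088576 gf 0.0 q [ -1.0467  21.1427  84.2378   0.0034  74.7451 105.0243]
```

```bash
python3 -m jog '[{"linear":[0,0,0.5],"roll":0},{"linear":[0,0,0.7],"roll":0},{"linear":[0,0,0.5],"roll":0},{"linear":[0,0,0.4],"roll":0},{"linear":[0,0,0.3],"roll":0},{"linear":[0,0,0.2],"roll":0},{"linear":[0,0,0.15],"roll":0},{"linear":[0,0,0],"roll":0},{"linear":[0,0,0],"roll":0}]'; python3 to.py 0.5067 0.108 0.07 -16.1
```

```text
time_s: 14.37
position: [0.5068, 0.1082, 0.0724]
tool_rot: [[0.96, -0.279, 0.0], [-0.279, -0.96, 0.0], [0.0, -0.0, -1.0]]
ft_force: [0.9, 0.0, -0.2]
grip_width: 0.0536
gripper_force: 0.0
t 14.3667 pos [0.5068 0.1082 0.0724] yaw -16.19 roll units -0.017
now [-0.0004  0.0063  0.0594]
after turn [-0.0004  0.0063  0.0594]
F [ 0.9206  0.0432 -0.1778] w 0.05359793027919027 gf 0.0 q [ -1.0498  28.8304  92.5848   0.0012  58.5783 105.1349]
```

Clear of everything; grip the post and draw towards tray −x (tool −x).

```bash
python3 -m jog '[{"linear":[0,0,0],"roll":0},{"linear":[0,0,0],"roll":0},{"linear":[0,0,0],"roll":0},{"linear":[0,0,0],"roll":0},{"linear":[0,0,0],"roll":0},{"linear":[0,0,0],"roll":0},{"linear":[0,0,0],"roll":0},{"linear":[0,0,0],"roll":0}]' -1 40; python3 -m jog '[{"linear":[-0.05,0,0],"roll":0},{"linear":[-0.1,0,0],"roll":0},{"linear":[-0.1,0,0],"roll":0},{"linear":[-0.1,0,0],"roll":0},{"linear":[-0.1,0,0],"roll":0},{"linear":[0,0,0],"roll":0},{"linear":[0,0,0],"roll":0}]'
```

```text
time_s: 15.03
position: [0.5067, 0.1076, 0.0728]
tool_rot: [[0.96, -0.279, 0.0], [-0.279, -0.96, -0.001], [0.001, 0.001, -1.0]]
ft_force: [-3.0, -4.6, 6.5]
grip_width: 0.0128
gripper_force: 39.0
time_s: 15.62
position: [0.4893, 0.1127, 0.0728]
tool_rot: [[0.96, -0.279, 0.0], [-0.279, -0.96, -0.001], [0.001, 0.001, -1.0]]
ft_force: [-3.5, -5.0, 5.7]
grip_width: 0.0127
gripper_force: 39.1
```

```bash
python3 -m jog '[{"linear":[-0.1,0,0],"roll":0},{"linear":[-0.1,0,0],"roll":0},{"linear":[-0.1,0,0],"roll":0},{"linear":[-0.1,0,0],"roll":0},{"linear":[-0.05,0,0],"roll":0},{"linear":[0,0,0],"roll":0},{"linear":[0,0,0],"roll":0},{"linear":[0,0,0],"roll":0}]'
```

```text
time_s: 16.28
position: [0.4722, 0.1177, 0.0728]
tool_rot: [[0.96, -0.279, 0.001], [-0.279, -0.96, -0.001], [0.001, 0.001, -1.0]]
ft_force: [-2.2, -4.6, 5.1]
grip_width: 0.0125
gripper_force: 39.1
```

```bash
python3 -m jog '[{"linear":[0,0,0],"roll":0},{"linear":[0,0,0],"roll":0},{"linear":[0,0,0],"roll":0},{"linear":[0,0,0],"roll":0},{"linear":[0,0,0],"roll":0},{"linear":[0,0,-0.3],"roll":0},{"linear":[0,0,-0.6],"roll":0},{"linear":[0,0,-0.9],"roll":0},{"linear":[0,0,-0.9],"roll":0},{"linear":[-0.7,0,-0.5],"roll":0},{"linear":[-0.7,0,0],"roll":0},{"linear":[0,0,0],"roll":0}]' 0.3 30
python3 - <<'E'
from rig import env,optics
import cv2,numpy as np
a=optics.get_image("scene")[160:265,240:360,::-1];b=optics.get_image("side")[160:265,245:345,::-1]
cv2.imwrite("pics/end.png",np.hstack([cv2.resize(i,None,fx=3.3,fy=3.3,interpolation=cv2.INTER_CUBIC) for i in (a,b)]))
E
```

```text
time_s: 17.28
position: [0.4149, 0.135, 0.2013]
tool_rot: [[0.961, -0.278, 0.0], [-0.278, -0.961, 0.001], [0.0, -0.001, -1.0]]
ft_force: [-0.2, -0.0, 0.2]
grip_width: 0.0554
gripper_force: 0.0
```

View pics/end.png

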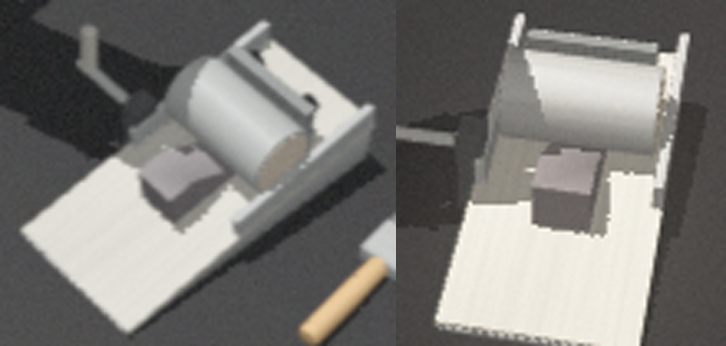

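The bolt is out: the post has moved to (88,35) and no rod shows inside the tray. The chock is square and holding the flask against the rest. Handing in.

```bash
python3 -c "
from rig import env
print(env.close_job())"
```

```text
the job is handed in; nothing more can be done
None
```

The job is handed in: the chock was pressed home square at about 13 N of push, the bolt was drawn about 36 mm, and the last pictures show the chock alone holding the flask against the back rest; hand-in returned no verdict.

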